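# Lock off the bench air at the tab-lock isolator

### The arm

A 6-joint arm with a two-finger parallel gripper is mounted at the origin on a cart in front of the work surface, level with it; the furniture and walls round the work are solid. World frame = base frame: x ahead of the robot, y to its left, z up, the work surface at z = 0. Lengths are in m, angles in rad, forces in N, time in s.
With the tool pointing down it reaches from about 0.375 to 0.9 m from the base axis. Payload 3.1 kg.
Tool frame: the origin (TCP) lies on the centre line of the jaws, within the pads' length; the fingertips stand 22 mm ahead of it and the grasp point (between the pads) lies 3 mm ahead of it; z points along the fingers, x is the direction in which the jaws open and shut, and the axes are right-handed (so a half turn about z gives the same grasp; the last joint's range is limited). The gripper opens to 87 mm and grips with 3 to 60 N. Pads are 19 mm wide; open, the fingers measure 117 mm over their backs; the gripper's body (75 mm by 190 mm) begins 51 mm behind the grasp point.
Start: joints at [1.077, 0.527, 1.433, -0, 1.181, -0.178], TCP at [0.194, 0.594, 0.245] pointing down, gripper open.
Joint ranges: [-3.08, 3.08], [-0.75, 2.2], [0.22, 2.44], [-1.43, 4.57], [0, 2.65], [-2.85, 2.85]. Speed limits (rad/s): [2.79, 2.79, 3.14, 3.14, 3.14, 3.14].

### API

Orientations are given as a unit quaternion [x, y, z, w].
In Python, from rig import robot, camera, order gives the robot as it stands.
- The arm moves only by the shell command python3 -m pendant 'ROWS' [OPENING] [FORCE]. ROWS is JSON, a list of rows, each a list of 2 entries, a list of its own where there are three numbers: the shift along the tool's x, y, z in mm, then the turn about the tool's z in degrees. A call has 1 to 8 rows; each row shifts and turns the commanded pose from where the row before left it, along the tool's axes as they then stand; what a row does not reach is not made up. A row lasts 1/8 s, in which the tool goes at most 62.5 mm and 10.7 degrees, less where a joint would pass 70% of its speed; a pose out of reach is approached as far as the arm can. A call with a gripper value outside its range is refused whole. OPENING is the finger opening in mm, from 0 to 87, set as the call begins (- or left out, the last holds). The fingers move at their own pace and stop on an object; FORCE is the grip in N (left out, the last holds). Time passes only in rows, so rows that do not move let the fingers close. It gives the time, the measured TCP pose, the force and the opening at its end, in the units of the state.
- robot.get_obs(): the state, without advancing time (a new reading comes with each control period).
- camera(name): name is "scene" or "side" or "wrist"; returns a dict with "pixels" (420x560x3 uint8, blue, green, red), "mtx" (3x3 intrinsics, pixels), "R" (3x3) and "t" (3): a world point X has camera coordinates R X + t. Camera axes: x right, y down, z forward; pixel columns grow to the right and rows downward; lengths in m; the calibration is good to about 2 mm. A picture is of the moment at which its call begins. There is no depth.
- order.hand_in(): hands the job in, once; it reports no verdict.
The state is a dict: "time": time; "q": joint angles; "joint_velocities": joint speeds; "joint_torque": joint torques, N m; "position": TCP position; "tool_rot": TCP orientation; "ft_force": force on the tool from outside, world axes, zero at the start; "moment": the same for the moment, N m; "grip_width": finger opening in m.
Only numpy, scipy, OpenCV 4.12 (cv2) and the standard library are available. Lean on these libraries where they do the work, as an engineer would, in place of code of your own. Each camera call takes 0.05 s, during which the arm holds its last target. There are 200 camera calls.

### The job

A disc on the air grinder is to be changed, so lock off the bench air at the sloping isolator box first. Pinch both release tabs of its knob together, turn the knob clockwise until the arrow on it has gone from the open-ring mark to the solid stud, and let go so that both tabs spring out and latch; then press the lock pin below the knob fully down into the slot of the dial. Leave the other things on the bench where they are.

Things in the scene. Friction and masses are not known exactly. Their poses are not given: they have to be found in the camera images.
- isolator: Grey air isolator box fixed to the bench near its front middle, 134 mm deep, 126 mm wide, 92 mm high at the back; origin at the centre of its underside, under the knob's foot, x to its back, z up. Its face slopes 27 deg, low edge (30 mm high) towards the robot. A pipe elbow stands out 41 mm from each side, 52 mm high. Place and yaw vary. Behind it a big casting overhangs the bench, 170 mm up
- knob_grip (a point): On the axis of the black knob, midway between its two upright steel tabs. z: out along the axis, square to the sloping face; x: the arrow's way; y: pinch line through both tabs. Tabs: 24 mm wide, 7 mm thick, 52 mm over outer faces (34 pressed), from 26 mm below this point to 10 mm above. Below it: tab feet 23 mm, dial top 27 mm, steel collar (100 mm across) top 30 mm, face plate 40 mm
- knob (a joint): Knob angle, rad: 0 = on, the arrow on its top points at the open-ring mark, 30 deg left of straight up the slope; 1.047 = shut, arrow at the solid stud, 60 deg clockwise seen from outside (about -z of knob_grip). Stops at -0.02 and 1.067. Turns (0.06 N m) only while both tabs are in 4 mm or more. Let go within about 3 deg of a mark, it latches there with 0.03 of play
- tab_left (a joint): Travel in m of the tab on the +y side of knob_grip, pressed towards the knob's axis: 0 = sprung fully out, latched; 0.009 = against the knob's body. Its tooth leaves the collar's gap at 0.004. Spring: 4 N at first, 9.5 N fully in
- tab_right (a joint): The same for the tab on the -y side; the two tabs move independently
- pin_head (a point): Middle of the flat top of the lock pin's round head (dark steel, 16 mm across, 6 mm thick), on a steel bracket on the face, 36 mm straight down the slope from the knob's axis; the top stands 36 mm above the face plate when up. z: out, square to the face (the pin is pressed along -z); x: up the slope. With the knob at shut its body is 10 mm from the head's edge on the +x side and 14 mm higher
- lock_pin (a joint): Travel in m of the lock pin, pressed square to the face: 0 = up, 0.011 = fully down in the slot of the dial. About 3 N moves it and it stays where it is put. With the knob not at shut it meets the dial's solid rim at about 0.001
- tube_post: Fixed obstacle: the upright steel tool-rest post left of the box, 384 mm high, a tube leaning from its head to the left; origin at its foot. It never moves: lift over it or go round it
- oil_can_centre (a point): Bystander: small green oil can, 60 mm across, 123 mm high with its spout, standing to the left of the box; the point is 45 mm up
- deburr_tool_centre (a point): Bystander: deburring tool with a blue handle, 16 x 118 x 17 mm, lying on the left of the bench; the point is in the handle, 8 mm up
- chalk_centre (a point): Bystander: stick of white chalk, 10 x 61 x 10 mm, lying near the right edge; the point is at its centre, 5 mm up

How it is judged:
On the way, in this order (a step that is already met when the one before it is completed fails the run):
1. both tabs pinched in while the knob is being turned (value of joint each of tab_left, tab_right above 0.003 m and value of joint knob above 0.3 rad).
2. knob let go and latched at the solid stud, both tabs out (value of joint each of tab_left, tab_right below 0.002 m and value of joint knob above 0.98 rad), for 0.2 s.
At the end, for the whole second after the job is handed in: The knob is at shut (0.98 rad or more of 1.047) with both tabs sprung out to within 2 mm, so latched, and the lock pin is pressed down by 8 mm or more of its 11 mm (all of step 2 and value of joint lock_pin above 0.008 m); the robot touches nothing.
It fails at once if the oil can, deburring tool or chalk is pushed more than 4 cm, or the oil can is tipped (distance of any of oil_can_centre, deburr_tool_centre, chalk_centre from where it was at the start of the episode above 0.04 m or angle between oil_can_centre's own z axis and vertical above 0.5 rad).
It also fails if it takes over 51 s, if anything falls off the work surface, if the arm or the gripper's body presses on something with over 40 N, if the wrist force passes 120 N, or if a joint passes its speed limit or range.

## Working session

There is one attempt and no reset: what is moved stays moved. The work goes in short steps, Python scripts to look and compute and a shell command to move; the robot and the scene stay as the last step left them, time stands still between calls to the robot, and variables do not carry over. Pictures are saved under pics/ and viewed, about 8 in all and at most 12, crops included, and the job is handed in when it is done.

```bash
ls; mkdir -p pics; python3 - <<'E'
from rig import robot,camera
import cv2,numpy as np
o=robot.get_obs(); print({k:np.round(v,3).tolist() for k,v in o.items()})
for n in("scene","side"):
    c=camera(n); cv2.imwrite(f"pics/{n}0.png",c["pixels"]); np.savez(f"pics/{n}0.npz",**c); print(n,c["mtx"].round(1).tolist(),c["R"].round(3).tolist(),c["t"].round(3).tolist(), (-c["R"].T@c["t"]).round(3))
E
```

```text
pics
{'time': 0.0, 'q': [1.077, 0.528, 1.434, -0.0, 1.181, -0.178], 'joint_velocities': [0.001, -0.001, -0.001, -0.001, 0.001, -0.001], 'joint_torque': [-0.001, -44.005, -17.659, 0.063, 0.058, -0.0], 'position': [0.194, 0.593, 0.244], 'tool_rot': [0.809, 0.587, -0.001, 0.0], 'ft_force': [-0.438, 0.015, 0.286], 'moment': [0.009, -0.028, -0.014], 'grip_width': 0.087}
scene [[438.6, 0.0, 272.9], [0.0, 438.6, 215.0], [0.0, 0.0, 1.0]] [[0.516, -0.856, 0.017], [-0.47, -0.3, -0.83], [0.716, 0.421, -0.557]] [-0.265, 0.284, 0.681] [-0.217 -0.429  0.62 ]
side [[382.8, 0.0, 283.7], [0.0, 382.8, 215.6], [0.0, 0.0, 1.0]] [[0.818, -0.575, -0.003], [-0.253, -0.354, -0.9], [0.517, 0.737, -0.435]] [-0.384, 0.177, 0.727] [-0.017 -0.695  0.474]
```

View pics/scene0.png

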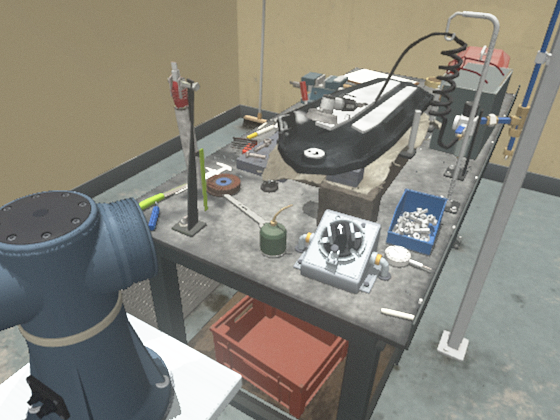

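View pics/side0.png

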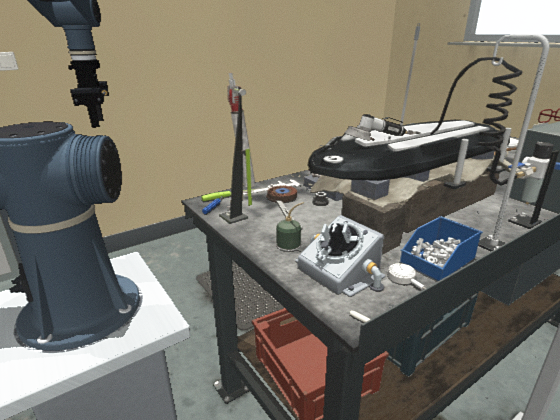

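The scene view shows the isolator at about (342,250), oil can (273,238), post foot (190,228) and chalk (398,313). The side view shows the box at (340,255) and the post foot at (233,217). Next I enlarge the box in both views.

```bash
cat > h.py <<'E'
import numpy as np,cv2
def load(n): return dict(np.load(f"pics/{n}.npz"))
def ray(c,p):
    d=c["R"].T@np.linalg.solve(c["mtx"],[p[0],p[1],1.]); return -c["R"].T@c["t"], d/np.linalg.norm(d)
def plane(c,p,z):
    o,d=ray(c,p); return o+d*(z-o[2])/d[2]
def tri(cs,ps):
    A=np.zeros((3,3));b=np.zeros(3)
    for c,p in zip(cs,ps):
        o,d=ray(c,p);P=np.eye(3)-np.outer(d,d);A+=P;b+=P@o
    X=np.linalg.solve(A,b); return X,[np.round(proj(c,X)-p,1) for c,p in zip(cs,ps)]
def proj(c,X):
    v=c["mtx"]@(c["R"]@X+c["t"]); return v[:2]/v[2]
E
python3 - <<'E'
from h import *
s,d=load("scene0"),load("side0")
print(proj(s,np.array([.194,.594,.245])))
for n,p in dict(post=(190,228),can=(273,252),chalk=(398,313)).items(): print(n,plane(s,p,0).round(3))
print("post side",plane(d,(233,217),0).round(3))
def crop(c,x,y,w,h,k):return cv2.resize(c["pixels"][y:y+h,x:x+w],None,fx=k,fy=k,interpolation=cv2.INTER_CUBIC)
a=crop(s,295,205,100,100,4);b=crop(d,290,205,100,100,4)
cv2.imwrite("pics/crop1.png",np.hstack([a,b]))
E
```

```text
[-41.8014182  126.34498645]
post [0.423 0.179 0.   ]
can [ 0.451 -0.038  0.   ]
chalk [ 0.42  -0.337  0.   ]
post side [0.424 0.185 0.   ]
```

View pics/crop1.png

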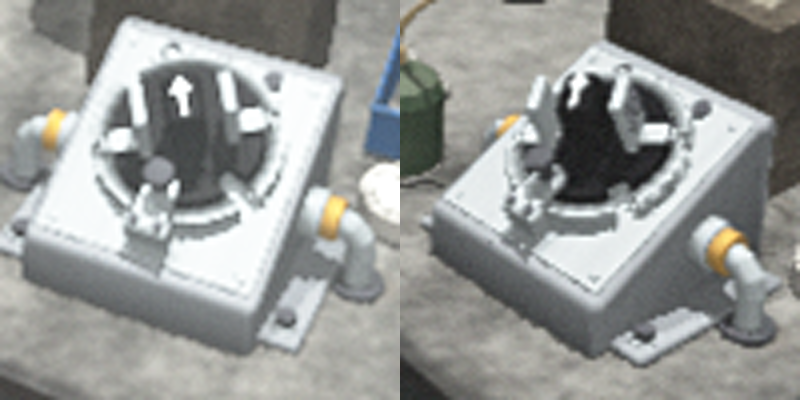

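The crops show the face corners, the dark pin head (scene crop (157,168), side crop (540,155)), the two steel tabs, and the arrow pointing left of up-slope. The knob is at "on". I triangulate these.

```bash
python3 - <<'E'
from h import *
s,d=load("scene0"),load("side0")
S=lambda x,y:np.array([295+x/4-.4,205+y/4-.4]);D=lambda x,y:np.array([290+(x-400)/4-.4,205+y/4-.4])
P={}
for n,a,b in [("TL",(127,18),(600,42)),("TR",(342,80),(776,118)),("BL",(27,242),(433,222)),("BR",(252,304),(602,312)),("pin",(157,168),(540,154)),
 ("arrowtip",(180,76),(580,72)),("tabLtop",(139,100),(541,100)),("tabRtop",(229,92),(629,92))]:
    P[n],e=tri([s,d],[S(*a),D(*b)]); print(n,P[n].round(4),e)
r=P["TL"]-P["TR"];r2=P["BL"]-P["BR"];u=P["TL"]-P["BL"];u2=P["TR"]-P["BR"]
for v in(r,r2,u,u2):print(np.linalg.norm(v).round(4),np.degrees(np.arctan2(v[1],v[0])).round(1),np.degrees(np.arcsin(v[2]/np.linalg.norm(v))).round(1))
yaw=np.arctan2(*(lambda v:(-v[0],v[1]))( (r+r2)[:2]))
print("yaw",np.degrees(yaw))
c,si=np.cos(yaw),np.sin(yaw);a=np.radians(27)
up=np.array([c*np.cos(a),si*np.cos(a),np.sin(a)]);nn=np.array([-c*np.sin(a),-si*np.sin(a),np.cos(a)])
print("grip from pin",P["pin"]+.036*up+.004*nn,"from tabs",(P["tabLtop"]+P["tabRtop"])/2-.01*nn, "face ctr",sum(P[k] for k in("TL","TR","BL","BR"))/4)
E
```

```text
TL [ 0.5456 -0.1173  0.0908] [array([-0.1,  0.2]), array([ 0.1, -0.2])]
TR [ 0.5576 -0.2381  0.0892] [array([ 0.2, -0.5]), array([-0.3,  0.5])]
BL [ 0.4217 -0.1244  0.0195] [array([-0.2,  0.9]), array([ 0.4, -0.8])]
BR [ 0.4368 -0.2438  0.0227] [array([-0.2,  0.8]), array([ 0.4, -0.7])]
pin [ 0.4442 -0.1829  0.0806] [array([ 0., -0.]), array([-0.,  0.])]
arrowtip [ 0.4732 -0.1784  0.1177] [array([-0. ,  0.1]), array([ 0. , -0.1])]
tabLtop [ 0.4641 -0.1611  0.099 ] [array([-0.4,  1.2]), array([ 0.5, -1. ])]
tabRtop [ 0.486  -0.2008  0.1103] [array([ 0.2, -0.6]), array([-0.3,  0.5])]
0.1213 95.7 0.8
0.1204 97.2 -1.5
0.1431 3.3 29.9
0.138 2.7 28.8
yaw 6.449926454067133
grip from pin [ 0.47431488 -0.17948282  0.10046289] from tabs [ 0.4795883  -0.18046513  0.09572097] face ctr [ 0.49040719 -0.18089361  0.05554402]
```

```bash
python3 -m pendant '[[[0,0,-50],0],[[0,0,-52],0],[[0,0,-52],0],[[0,0,-52],0],[[0,0,-50],0],[[0,0,0],0]]' 80; python3 - <<'E'
from h import *
s=load("scene0")
for p in[(285,160),(310,172),(345,165),(380,140)]: print(p,plane(s,p,.17).round(3))
E
```

```text
time: 0.85
position: [0.1946, 0.5952, 0.5057]
tool_rot: [0.809, 0.587, 0.005, -0.002]
ft_force: [-0.1, 0.1, 0.5]
grip_width: 0.0802
(285, 160) [0.567 0.003 0.17 ]
(310, 172) [ 0.547 -0.071  0.17 ]
(345, 165) [ 0.619 -0.121  0.17 ]
(380, 140) [ 0.792 -0.141  0.17 ]
```

```bash
python3 -m pendant '[[[-43,36,0],0],[[-43,36,0],0],[[-43,36,0],0],[[-43,36,0],0],[[-43,36,0],0],[[-43,36,0],0],[[-43,36,0],0],[[-43,36,0],0]]' && python3 -m pendant '[[[-44,32,0],0],[[-44,32,0],0],[[-44,32,0],0],[[-44,32,0],0],[[-44,32,0],0],[[-44,32,0],0],[[-44,32,0],0],[[0,0,0],0]]'
```

```text
time: 1.85
position: [0.3607, 0.1759, 0.4992]
tool_rot: [0.809, 0.587, -0.001, -0.001]
ft_force: [0.9, -0.3, 0.5]
grip_width: 0.08
time: 2.85
position: [0.4785, -0.1879, 0.4976]
tool_rot: [0.811, 0.585, -0.001, -0.002]
ft_force: [-0.2, 0.4, -1.0]
grip_width: 0.08
```

```bash
python3 -m pendant '[[[0,0,20],10],[[0,0,20],10],[[0,0,20],10],[[0,0,20],10],[[0,0,20],10],[[0,0,20],10],[[0,0,20],10],[[0,0,20],10]]' && python3 -m pendant '[[[0,0,10],10],[[0,0,5],10],[[0,0,0],10],[[0,0,0],10],[[0,0,0],10],[[0,0,0],0]]' 64 25; python3 - <<'E'
from rig import camera
import cv2,numpy as np
im=[]
for n in("wrist","side"):
    c=camera(n); np.savez(f"pics/{n}1.npz",**c); im.append(c["pixels"]); print((-c["R"].T@c["t"]).round(3),c["R"][2].round(3))
cv2.imwrite("pics/w1.png",im[0]);cv2.imwrite("pics/s1.png",im[1])
E
```

```text
time: 3.85
position: [0.4773, -0.183, 0.3391]
tool_rot: [0.997, -0.073, -0.001, -0.001]
ft_force: [1.0, -0.4, 0.6]
grip_width: 0.0801
time: 4.6
position: [0.4775, -0.1833, 0.3249]
tool_rot: [0.875, -0.484, -0.001, -0.0]
ft_force: [0.1, 0.2, -0.7]
grip_width: 0.0641
[ 0.545 -0.141  0.465] [-0.246 -0.153 -0.957]
[-0.017 -0.695  0.474] [ 0.517  0.737 -0.435]
```

View pics/w1.png

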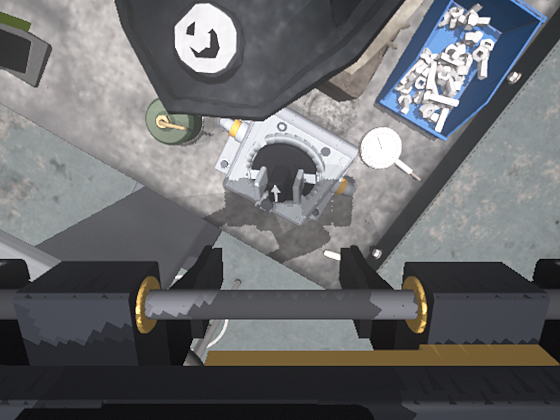

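The wrist view shows the knob with the arrow at (276,190), the tabs at (263,180) and (299,185), and the casting's edge along (165,113)-(290,108). I check that clearance and refine the knob position with an enlarged crop.

```bash
python3 - <<'E'
from h import *
w=load("wrist1");d=load("side1")
for z in(.17,.2,.25):
    print(z,[plane(w,p,z)[:2].round(3).tolist() for p in((165,116),(275,112),(300,98))], proj(w,np.array([.545,-.141,z])).round(0))
a=cv2.resize(w["pixels"][105:225,210:360],None,fx=4,fy=4,interpolation=cv2.INTER_CUBIC)
cv2.imwrite("pics/wc1.png",a)
for n,X in dict(grip=[.476,-.18,.098]).items(): print(proj(w,np.array(X)))
E
```

```text
0.17 [[0.488, -0.057], [0.542, -0.137], [0.563, -0.149]] [281. 111.]
0.2 [[0.494, -0.066], [0.542, -0.137], [0.561, -0.148]] [281. 111.]
0.25 [[0.503, -0.08], [0.543, -0.138], [0.558, -0.147]] [281. 111.]
[277.91478575 183.2660667 ]
```

View pics/wc1.png

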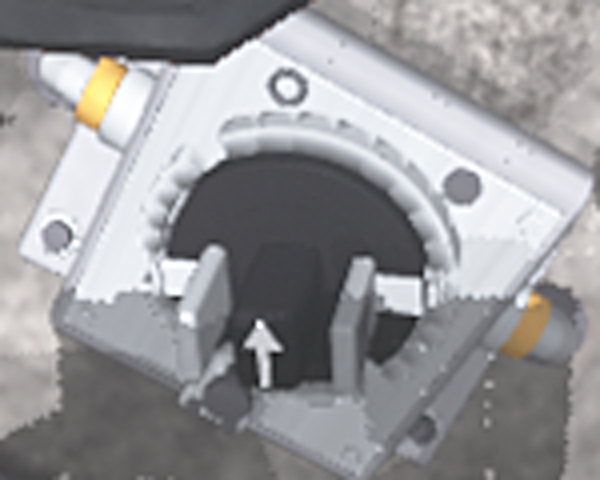

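View pics/s1.png

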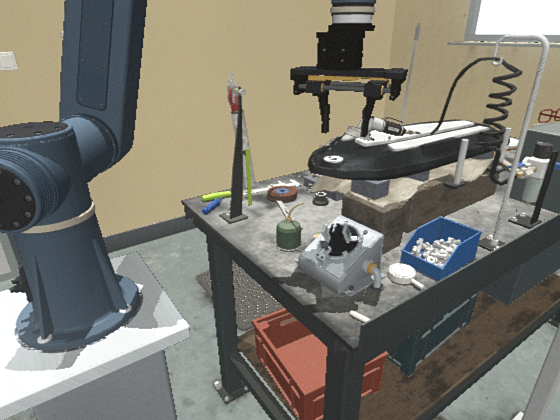

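```bash
for i in 1; do python3 -m pendant '[[[0,0,0],-10],[[0,0,0],-10],[[0,0,0],-10],[[0,0,0],-10],[[0,0,0],-10],[[0,0,0],-10],[[0,0,0],-10],[[0,0,0],-10]]' >/dev/null; done; python3 -m pendant '[[[0,0,0],-10],[[0,0,0],-10],[[0,0,0],-10],[[0,0,0],-10],[[0,0,0],-10],[[0,0,0],-10],[[0,0,0],-10],[[0,0,0],-10]]' >/dev/null;  python3 -m pendant '[[[0,0,0],-10],[[0,0,0],-10],[[0,0,0],0]]'; python3 - <<'E'
from rig import camera,robot
import cv2,numpy as np
print(robot.get_obs()["q"])
c=camera("wrist"); np.savez("pics/wrist2.npz",**c); print((-c["R"].T@c["t"]).round(3),c["R"][2].round(3))
cv2.imwrite("pics/w2.png",cv2.resize(c["pixels"],None,fx=1.4,fy=1.4,interpolation=cv2.INTER_CUBIC))
E
```

```text
time: 7.08
position: [0.4781, -0.1844, 0.3254]
tool_rot: [0.486, 0.874, 0.0, -0.0]
ft_force: [0.1, 0.2, 0.2]
grip_width: 0.0644
[-5.86483334e-01  2.81745529e-01  1.60500167e+00  8.89134608e-05
  1.25536387e+00 -2.71386057e+00]
[ 0.41  -0.227  0.466] [ 0.246  0.153 -0.957]
```

View pics/w2.png

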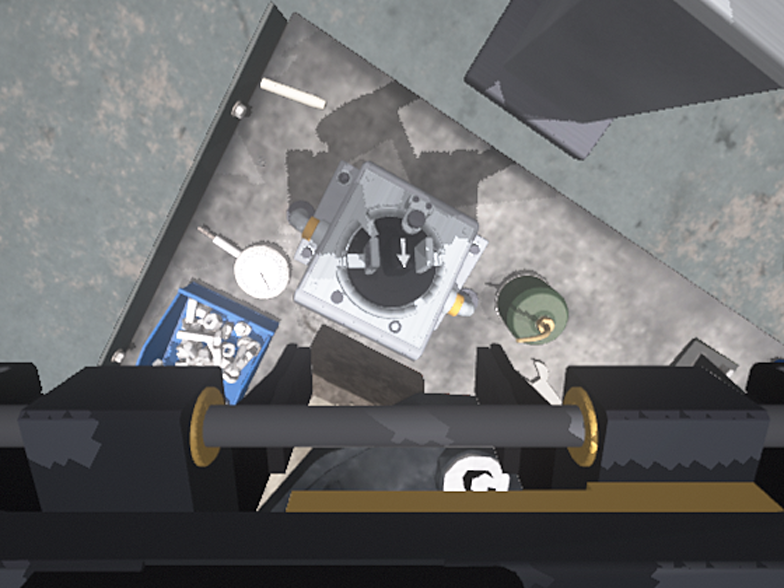

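```bash
python3 - <<'E'
from h import *
s,d,a,b=load("scene0"),load("side0"),load("wrist1"),load("wrist2")
S=lambda x,y:np.array([295+x/4-.4,205+y/4-.4]);D=lambda x,y:np.array([290+(x-400)/4-.4,205+y/4-.4])
A=lambda x,y:np.array([210+x/4-.4,105+y/4-.4]);B=lambda x,y:np.array([x/1.4-.15,y/1.4-.15])
P={}
def T(n,c,p): P[n],e=tri(c,p); print(n,P[n].round(4),np.array(e).tolist())
T("bolt",[a,b],[np.array([206.,40]),B(476,482)])
T("boltS",[s,a],[np.array([314.,154]),np.array([206.,40])])
T("pin",[s,d,a,b],[S(157,168),D(540,154),A(225,400),B(416,219)])
T("arrowtip",[s,d,a,b],[S(180,76),D(580,72),A(259,320),B(404,269)])
T("ring",[s,a,b],[S(172,48),A(288,88),B(395,327)])
T("stud",[s,d,a,b],[S(273,82),D(701,109),A(462,187),B(337,298)])
T("TL",[s,d,b],[S(127,18),D(600,42),B(418,359)])
T("TR",[s,d,a,b],[S(342,80),D(776,118),A(594,188),B(296,300)])
v=P["ring"]-P["stud"]; print("yaw rs",np.degrees(np.arctan2(-v[0],v[1])),np.linalg.norm(v))
v=P["TL"]-P["TR"]; print("yaw TT",np.degrees(np.arctan2(-v[0],v[1])),np.linalg.norm(v))
E
```

```text
bolt [ 0.5574 -0.0704  0.2118] [[-0.6, -0.0], [-0.4, -0.1]]
boltS [ 0.558  -0.0707  0.2086] [[-0.4, -0.1], [1.2, 0.4]]
pin [ 0.4427 -0.1837  0.0817] [[0.1, 0.0], [-0.3, -0.1], [0.4, -0.1], [0.2, 0.1]]
arrowtip [ 0.4768 -0.1756  0.1154] [[-0.7, -0.3], [0.4, -0.1], [0.4, -0.7], [-0.3, -1.4]]
ring [ 0.5315 -0.1501  0.0913] [[-0.3, -0.0], [0.0, 0.1], [-0.5, 0.0]]
stud [ 0.5352 -0.2069  0.0888] [[-0.3, -0.3], [-0.0, 0.1], [0.1, -0.4], [-0.4, -0.7]]
TL [ 0.5469 -0.116   0.09  ] [[-0.4, 0.1], [0.1, -0.2], [-0.5, -0.2]]
TR [ 0.5556 -0.2379  0.0903] [[-0.1, -0.5], [-0.9, 0.3], [-0.2, -1.2], [-1.9, -1.1]]
yaw rs 3.7811350108981956 0.05696056198199417
yaw TT 4.108326647498702 0.12220540143136484
```

The bolt on the casting is at z≈0.21, so the casting spans about 0.17–0.21. The grip point is about (0.4725, -0.182, 0.102) and the box yaw about 4°. I go down to just above the tabs.

```bash
python3 -m pendant '[[[5,-3.5,40],0],[[0,0,45],0],[[0,0,45],0],[[0,0,35],0],[[0,0,10],0],[[0,0,0],0]]' 66 30; python3 - <<'E'
from rig import camera,robot
import cv2,numpy as np
from h import *
im=[]
for n in("wrist","side"):
    c=camera(n); np.savez(f"pics/{n}3.npz",**c); im.append(c); print(n,proj(c,np.array([.4725,-.182,.102])).round(0),proj(c,np.array([.4725,-.182,.128])).round(0))
x=im[1]["pixels"][150:290,270:420]; 
A=im[0]["pixels"];A=cv2.resize(A[100:400,120:440],(427,400));B=cv2.resize(x,(373,400*1),interpolation=cv2.INTER_CUBIC)
cv2.imwrite("pics/v3.png",np.hstack([A,B]))
E
```

```text
time: 7.88
position: [0.4728, -0.1824, 0.1506]
tool_rot: [0.486, 0.874, 0.0, -0.0]
ft_force: [0.5, -0.8, -0.0]
grip_width: 0.0663
wrist [282. 245.] [282. 263.]
side [335. 230.] [336. 219.]
```

View pics/v3.png

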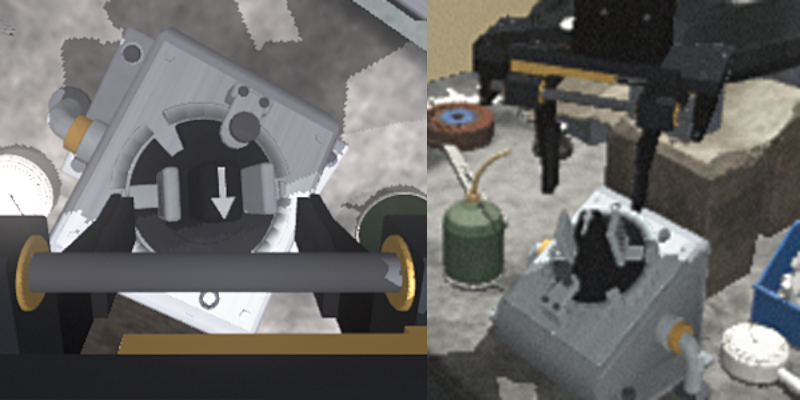

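The wrist view is centred: tabs at 168 and 258, fingers at 130 and 300 in the crop, arrow straight. Now I descend and pinch.

```bash
python3 -m pendant '[[[0,0,12],0],[[0,0,12],0],[[0,0,10],0],[[0,0,0],0]]' 66 30; python3 -m pendant '[[[0,0,0],0],[[0,0,0],0],[[0,0,0],0],[[0,0,0],0],[[0,0,0],0],[[0,0,0],0]]' 20 30
```

```text
time: 8.48
position: [0.472, -0.1819, 0.1155]
tool_rot: [0.486, 0.874, 0.0, -0.001]
ft_force: [0.1, 0.8, 1.1]
grip_width: 0.0662
time: 9.22
position: [0.472, -0.1818, 0.1171]
tool_rot: [0.485, 0.874, 0.0, -0.001]
ft_force: [-3.2, 1.3, 5.6]
grip_width: 0.0348
```

```bash
python3 -m pendant '[[[0,0,0],5],[[0,0,0],5],[[0,0,0],5],[[0,0,0],0]]'; python3 - <<'E'
from rig import camera,robot
import cv2,numpy as np
c=camera("side");np.savez("pics/side4.npz",**c);o=robot.get_obs();print(o["moment"],o["ft_force"])
E
```

```text
time: 9.72
position: [0.4718, -0.1816, 0.1172]
tool_rot: [0.596, 0.803, 0.0, -0.001]
ft_force: [-2.0, 3.2, 8.2]
grip_width: 0.0336
[0.65900603 0.49804055 0.0549573 ] [-2.92913208  2.5817522   7.51082264]
```

```bash
python3 -m pendant '[[[0,0,0],5],[[0,0,0],3],[[0,0,0],0]]';python3 -m pendant '[[[0,0,0],3],[[0,0,0],0]]'; python3 - <<'E'
from rig import camera,robot
import cv2,numpy as np
im=[]
for n in("scene","side"):
    c=camera(n);np.savez(f"pics/{n}5.npz",**c);im.append(c["pixels"])
f=lambda a:cv2.resize(a,(400,400),interpolation=cv2.INTER_CUBIC)
cv2.imwrite("pics/v5.png",np.hstack([f(im[0][130:260,270:400]),f(im[1][130:260,280:410])]))
E
```

```text
time: 10.15
position: [0.472, -0.1816, 0.1169]
tool_rot: [0.65, 0.76, 0.0, -0.001]
ft_force: [-2.4, 1.7, 6.2]
grip_width: 0.0322
time: 10.4
position: [0.472, -0.1816, 0.1167]
tool_rot: [0.669, 0.743, 0.0, -0.001]
ft_force: [-2.1, 3.5, 5.8]
grip_width: 0.0324
```

View pics/v5.png

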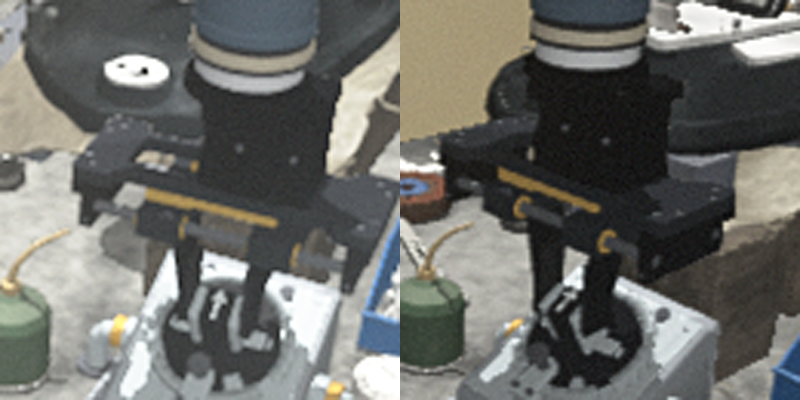

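```bash
python3 -m pendant '[[[0,0,0],0],[[0,0,0],0],[[0,0,0],0],[[0,0,-15],0],[[0,0,-25],-7],[[0,0,0],-7],[[0,0,0],0]]' 66 30; python3 - <<'E'
from rig import camera,robot
import cv2,numpy as np
c=camera("wrist");np.savez("pics/wrist6.npz",**c)
cv2.imwrite("pics/v6.png",cv2.resize(c["pixels"][100:320,130:430],(800,587),interpolation=cv2.INTER_CUBIC))
E
```

```text
time: 11.38
position: [0.4734, -0.1829, 0.1577]
tool_rot: [0.575, 0.818, -0.0, 0.001]
ft_force: [0.2, -0.5, 1.3]
grip_width: 0.0659
```

View pics/v6.png

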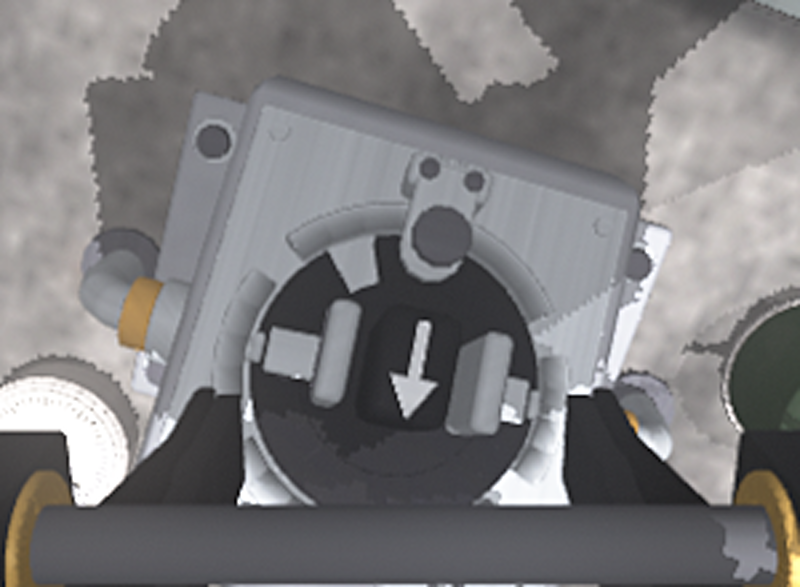

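The wrist view shows the arrow about mid-way. The tabs rest against the collar's inner rim, still pressed in about 4 mm, and the gripper body would meet the casting if I turned further. I finish the turn by pushing the left tab up-slope with closed fingers.

```bash
python3 -m pendant '[[[17,-14,0],0],[[17,-14,0],0],[[0,0,0],0],[[0,0,0],0],[[0,0,15],0],[[0,0,15],0],[[0,0,11],0],[[0,0,0],0]]' 0 30;  python3 -m pendant '[[[-1,3,0],0],[[-1,3,0],0],[[0,0,0],0]]'
```

```text
time: 12.42
position: [0.435, -0.1601, 0.1148]
tool_rot: [0.574, 0.819, -0.0, -0.001]
ft_force: [0.7, 0.7, -0.2]
grip_width: 0.0015
time: 12.8
position: [0.4413, -0.1598, 0.1159]
tool_rot: [0.574, 0.819, -0.0, 0.0]
ft_force: [0.4, -0.4, 0.2]
grip_width: 0.0005
```

```bash
for k in 1; do python3 -m pendant '[[[-0.5,2,0],0],[[0,0,0],0]]'; python3 -m pendant '[[[-0.5,2,0],0],[[0,0,0],0]]';python3 -m pendant '[[[-0.5,2,0],0],[[0,0,0],0]]'; done
```

```text
time: 13.05
position: [0.4422, -0.1594, 0.1156]
tool_rot: [0.574, 0.819, -0.0, -0.001]
ft_force: [-4.0, -1.8, 2.5]
grip_width: 0.0004
time: 13.3
position: [0.4428, -0.1591, 0.1155]
tool_rot: [0.574, 0.819, -0.001, -0.002]
ft_force: [-8.2, -4.7, 5.7]
grip_width: 0.0001
time: 13.55
position: [0.4434, -0.1587, 0.1155]
tool_rot: [0.573, 0.819, -0.002, -0.004]
ft_force: [-10.8, -5.6, 6.8]
grip_width: 0.0003
```

```bash
python3 -m pendant '[[[-0.5,2,0],0],[[-0.5,2,0],0],[[0,0,0],0]]'; python3 -m pendant '[[[-0.5,2,0],0],[[-0.5,2,0],0],[[0,0,0],0]]'; python3 -c "
from rig import robot;print(robot.get_obs()['moment'])"
```

```text
time: 13.92
position: [0.4445, -0.158, 0.1154]
tool_rot: [0.573, 0.82, -0.003, -0.007]
ft_force: [-19.2, -9.3, 11.4]
grip_width: 0.0003
time: 14.3
position: [0.4496, -0.1549, 0.1147]
tool_rot: [0.575, 0.818, 0.0, -0.007]
ft_force: [-7.0, 6.5, 2.8]
grip_width: 0.0007
[ 0.99451695  1.15343612 -0.0406315 ]
```

```bash
cat > arrow.py <<'E'
from h import *
import sys
from rig import camera
G=np.array([.4725,-.182,.102]);y=np.radians(4);a=np.radians(27)
U=np.array([np.cos(y)*np.cos(a),np.sin(y)*np.cos(a),np.sin(a)]);N=np.array([-np.cos(y)*np.sin(a),-np.sin(y)*np.sin(a),np.cos(a)]);L=np.cross(N,U)
def face(c,p,h):
    o,d=ray(c,p);X=o+d*(((G+h*N-o)@N)/(d@N))-G;return X@U,X@L
def arrow(c):
    g=cv2.cvtColor(c["pixels"],cv2.COLOR_BGR2GRAY); m=(g>150).astype(np.uint8)
    n,lab,st,ce=cv2.connectedComponentsWithStats(m)
    for i in range(1,n):
        if not 8<st[i,4]<3000: continue
        uv=face(c,ce[i],.010)
        if np.hypot(*uv)<.016:
            q=np.array([face(c,(xx,yy),.010) for yy,xx in zip(*np.where(lab==i))])*1e3
            w,v=np.linalg.eigh(np.cov(q.T));k=v[:,1]; t=(q-q.mean(0))@k; k=k*np.sign((t**3).sum())*-1
            print(st[i].tolist(),"ctr uv",q.mean(0).round(1),"angle cw from up",np.degrees(np.arctan2(-k[1],k[0])).round(1),"len",np.ptp(t).round(1))
if __name__=="__main__":
    for n in sys.argv[1:]:
        print(n); arrow(load(n) if n[-1].isdigit() else camera(n))
E
python3 arrow.py scene0 wrist2 wrist6 scene5 wrist scene side
```

```text
scene0
[337, 224, 6, 10, 34] ctr uv [0.7 0.7] angle cw from up -27.7 len 21.1
wrist2
[284, 170, 8, 21, 77] ctr uv [0.5 0.8] angle cw from up -28.1 len 22.7
wrist6
[277, 220, 16, 36, 235] ctr uv [1.1 0.2] angle cw from up -2.7 len 22.3
scene5
[332, 224, 5, 10, 21] ctr uv [-4.  11.7] angle cw from up 176.3 len 21.4
[338, 225, 5, 9, 19] ctr uv [-0.4 -0.5] angle cw from up -1.3 len 19.1
[345, 227, 3, 10, 14] ctr uv [ -4.9 -14.3] angle cw from up 169.7 len 20.7
wrist
scene
[338, 225, 5, 8, 18] ctr uv [ 0.8 -0.1] angle cw from up -0.2 len 17.6
side
```

The arrow is still about straight up-slope, so the knob is locked between marks. The finger only slipped off the tab, and nothing turned. New plan: re-pinch with the jaws about 27° ahead, on the tab corners where friction self-locks, then turn again without reaching the casting.

```bash
python3 -m pendant '[[[5,-20,0],0],[[0,0,-22],0],[[0,0,-21],0],[[-16,12,0],0],[[-16,12,0],-5],[[0,0,0],-9],[[0,0,0],0],[[0,0,0],0]]' 66 25; python3 arrow.py wrist scene; python3 -c "
from rig import robot;o=robot.get_obs();print(o['time'],o['position'],o['tool_rot'],o['grip_width'])"
```

```text
time: 15.45
position: [0.4684, -0.182, 0.1585]
tool_rot: [0.471, 0.882, 0.0, 0.0]
ft_force: [0.7, 0.5, -0.7]
grip_width: 0.0646
wrist
[273, 227, 18, 34, 227] ctr uv [0.9 0.3] angle cw from up -0.9 len 22.2
scene
[338, 225, 5, 8, 18] ctr uv [ 0.8 -0.1] angle cw from up -0.2 len 17.6
15.55 [ 0.46827324 -0.182027    0.15853686] [ 4.70840091e-01  8.82218564e-01  1.15790401e-04 -2.18314450e-07] 0.06545757019410638
```

```bash
python3 -m pendant '[[[0,0,15],0],[[0,0,15],0],[[0,0,12],0],[[0,0,0],0]]' 66 25; python3 -m pendant '[[[0,0,0],0],[[0,0,0],0],[[0,0,0],0],[[0,0,0],0],[[0,0,0],0]]' 20 25; python3 arrow.py wrist scene side
```

```text
time: 16.05
position: [0.4675, -0.1817, 0.115]
tool_rot: [0.47, 0.883, 0.0, -0.002]
ft_force: [0.7, -0.6, 0.4]
grip_width: 0.0656
time: 16.68
position: [0.4691, -0.1834, 0.1173]
tool_rot: [0.47, 0.883, -0.001, 0.001]
ft_force: [-0.7, -4.5, 4.4]
grip_width: 0.04
wrist
[247, 241, 31, 43, 456] ctr uv [ -1.4 -13.5] angle cw from up 3.5 len 22.4
[273, 256, 25, 33, 293] ctr uv [-0.5  0.2] angle cw from up 6.0 len 19.2
[302, 269, 17, 20, 203] ctr uv [-5.3 13.6] angle cw from up 3.8 len 11.7
scene
[333, 223, 5, 10, 20] ctr uv [-0.2 11.6] angle cw from up -2.8 len 21.4
[338, 225, 5, 9, 18] ctr uv [-0.1 -0.3] angle cw from up 1.5 len 19.8
[344, 228, 6, 10, 27] ctr uv [ -4.  -14.7] angle cw from up 2.4 len 21.7
side
```

```bash
python3 -m pendant '[[[0,0,0],4],[[0,0,0],4],[[0,0,0],4],[[0,0,0],0]]'; python3 arrow.py wrist scene
```

```text
time: 17.32
position: [0.4688, -0.1827, 0.117]
tool_rot: [0.56, 0.829, -0.0, 0.001]
ft_force: [0.0, -4.0, 5.7]
grip_width: 0.0387
wrist
[245, 241, 30, 43, 484] ctr uv [ -3.6 -13.1] angle cw from up 13.0 len 22.4
[271, 256, 25, 33, 313] ctr uv [-0.4 -0.1] angle cw from up 15.3 len 18.9
[300, 268, 19, 21, 224] ctr uv [-3.  14.2] angle cw from up -163.4 len 12.2
scene
[332, 223, 7, 9, 24] ctr uv [ 0.4 11.7] angle cw from up 11.5 len 21.7
[337, 225, 7, 8, 20] ctr uv [ 0.8 -0.7] angle cw from up 14.0 len 19.7
[343, 229, 7, 9, 27] ctr uv [ -6.1 -14.4] angle cw from up -166.1 len 20.3
```

```bash
python3 -m pendant '[[[0,0,0],4],[[0,0,0],4],[[0,0,0],4],[[0,0,0],0]]'; python3 arrow.py wrist scene
```

```text
time: 17.92
position: [0.4672, -0.1822, 0.117]
tool_rot: [0.643, 0.766, -0.001, -0.001]
ft_force: [-4.4, -5.0, 8.1]
grip_width: 0.0377
wrist
[245, 245, 25, 43, 482] ctr uv [ -5.  -12.6] angle cw from up 17.6 len 22.6
[269, 257, 23, 32, 273] ctr uv [-1.4 -0. ] angle cw from up 21.3 len 17.8
[300, 266, 17, 23, 237] ctr uv [-1.9 14.4] angle cw from up -160.4 len 12.1
scene
[332, 223, 7, 8, 21] ctr uv [ 1.7 11.4] angle cw from up 17.6 len 19.8
[337, 225, 7, 8, 17] ctr uv [ 1.2 -0.9] angle cw from up 15.1 len 19.7
[342, 229, 7, 9, 24] ctr uv [ -7.8 -13.4] angle cw from up -165.9 len 21.4
```

```bash
python3 -m pendant '[[[0,0,0],3],[[0,0,0],0]]'; python3 arrow.py wrist scene|grep -v " 1[0-9]\.[0-9]\] angle"
```

```text
time: 18.27
position: [0.4672, -0.182, 0.1169]
tool_rot: [0.663, 0.749, -0.001, -0.001]
ft_force: [-3.6, -4.1, 7.9]
grip_width: 0.0367
wrist
[245, 246, 24, 43, 482] ctr uv [ -5.4 -12.4] angle cw from up 18.0 len 22.2
[269, 257, 22, 32, 270] ctr uv [-1.5  0. ] angle cw from up 21.8 len 17.6
scene
[337, 225, 7, 8, 16] ctr uv [ 1.2 -0.9] angle cw from up 15.0 len 19.7
```

The knob followed to about 18° past the middle and then slipped. I ratchet: release, turn the jaws back to about 117°, pinch and turn again.

```bash
python3 -m pendant '[[[0,0,0],0],[[0,0,0],0],[[0,0,0],0],[[0,0,0],-10],[[0,0,0],-10],[[0,0,0],0],[[0,0,0],0]]' 66 25; python3 arrow.py wrist scene; python3 -m pendant '[[[0,0,0],0],[[0,0,0],0],[[0,0,0],0],[[0,0,0],0],[[0,0,0],0]]' 20 25; python3 arrow.py wrist scene
```

```text
time: 19.25
position: [0.468, -0.1817, 0.1162]
tool_rot: [0.524, 0.852, 0.0, -0.001]
ft_force: [0.6, 0.3, 0.2]
grip_width: 0.0661
wrist
[268, 258, 27, 31, 289] ctr uv [-0.7 -0.1] angle cw from up 18.7 len 19.1
scene
[337, 225, 7, 8, 20] ctr uv [ 0.7 -0.6] angle cw from up 14.6 len 19.7
time: 19.98
position: [0.4687, -0.183, 0.1169]
tool_rot: [0.523, 0.852, -0.0, 0.001]
ft_force: [-0.7, -3.8, 3.1]
grip_width: 0.0386
wrist
[246, 239, 37, 38, 463] ctr uv [ -5.9 -12.4] angle cw from up 23.4 len 22.6
[269, 259, 31, 30, 314] ctr uv [-0.2 -0.4] angle cw from up 26.2 len 19.9
[302, 276, 16, 13, 123] ctr uv [-2.4 14.9] angle cw from up -142.3 len 9.1
scene
[337, 225, 8, 8, 19] ctr uv [ 1.1 -1.2] angle cw from up 23.1 len 19.6
[341, 230, 9, 9, 30] ctr uv [ -8.  -13.6] angle cw from up 20.8 len 22.4
```

```bash
python3 -m pendant '[[[0,0,0],4],[[0,0,0],3],[[0,0,0],0]]'; python3 arrow.py wrist scene; python3 -c "
from rig import robot;print(robot.get_obs()['moment'])"
```

```text
time: 20.45
position: [0.4683, -0.1826, 0.1168]
tool_rot: [0.574, 0.819, -0.0, 0.0]
ft_force: [-2.2, -4.4, 4.2]
grip_width: 0.0378
wrist
[245, 238, 37, 39, 479] ctr uv [ -7.4 -11.6] angle cw from up 30.1 len 22.3
[267, 259, 32, 30, 320] ctr uv [-0.3 -0.4] angle cw from up 32.7 len 20.2
[301, 277, 17, 12, 118] ctr uv [-0.8 15.2] angle cw from up -131.5 len 8.9
scene
[332, 222, 9, 7, 26] ctr uv [ 4.5 10.4] angle cw from up -146.9 len 20.8
[337, 226, 8, 6, 18] ctr uv [ 1.3 -1.6] angle cw from up 28.6 len 17.7
[341, 231, 9, 7, 27] ctr uv [ -8.9 -13.2] angle cw from up -150.0 len 20.5
[-0.4856694   0.41752934  0.08341617]
```

```bash
python3 -m pendant '[[[0,0,0],1.5],[[0,0,0],0]]'; python3 arrow.py wrist scene|grep -v " 1[0-9]\.[0-9]\] angle";python3 -m pendant '[[[0,0,0],0],[[0,0,0],0],[[0,0,0],0],[[0,0,-15],0],[[0,0,-25],0],[[0,0,0],0]]' 66 25;  python3 arrow.py wrist scene;python3 - <<'E'
from rig import camera
from h import *
w=load("wrist6")
c=camera("wrist");np.savez("pics/wrist7.npz",**c)
cv2.imwrite("pics/v7.png",cv2.resize(c["pixels"][100:320,130:430],(800,587),interpolation=cv2.INTER_CUBIC))
E
```

```text
time: 20.8
position: [0.4683, -0.1825, 0.1165]
tool_rot: [0.585, 0.811, -0.0, 0.0]
ft_force: [-2.0, -5.2, 1.8]
grip_width: 0.0376
wrist
[245, 239, 37, 38, 483] ctr uv [ -7.6 -11.5] angle cw from up 31.3 len 22.3
[267, 260, 32, 29, 312] ctr uv [-0.3 -0.5] angle cw from up 34.3 len 19.9
scene
[337, 226, 8, 6, 18] ctr uv [ 1.5 -1.5] angle cw from up 32.0 len 17.7
time: 21.65
position: [0.4695, -0.1825, 0.1586]
tool_rot: [0.585, 0.811, 0.0, 0.002]
ft_force: [-0.1, 0.1, -0.0]
grip_width: 0.0656
wrist
[270, 228, 25, 28, 231] ctr uv [ 0.8 -0.9] angle cw from up 28.8 len 21.8
scene
[337, 226, 8, 6, 19] ctr uv [ 1.4 -1.9] angle cw from up 30.7 len 17.7
```

View pics/v7.png

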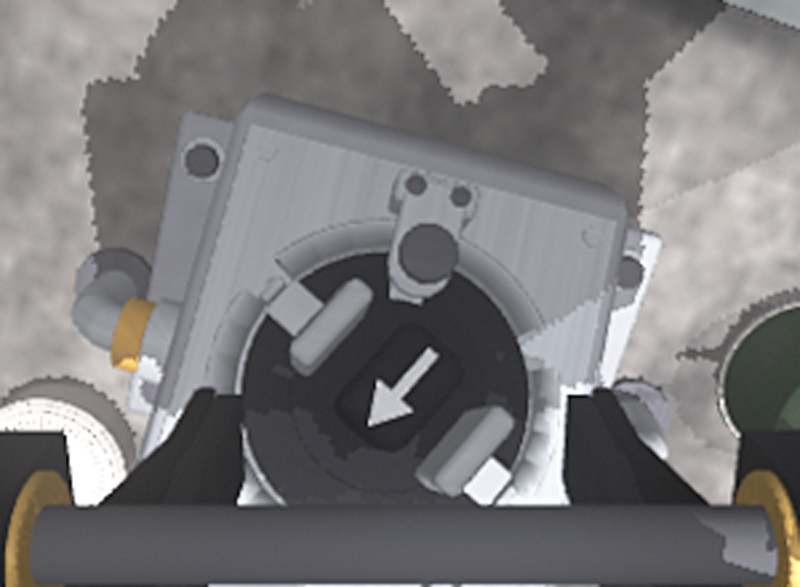

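Latched: the arrow reads about 29–31° right of up-slope, the tooth sits in the collar gap at (265,285), and the tabs are about 7 mm further apart than when resting on the rim. Next is the pin. I refine the head (crop (428,253)) and work out the move.

```bash
python3 - <<'E'
from arrow import *
s,d,a,b,w=load("scene0"),load("side0"),load("wrist1"),load("wrist2"),load("wrist7")
pw=np.array([130+428/2.667,100+253/2.667])-.3
print(proj(w,np.array([.4427,-.1837,.0817]))-pw)
P,e=tri([s,d,a,b,w,w,w],[np.array([333.85,246.6]),np.array([324.6,243.1]),np.array([265.9,204.6]),np.array([297,156.3]),pw,pw,pw]);print(P,e[-1])
g=np.array([np.cos(y),np.sin(y),0]);l=np.array([-g[1],g[0],0])
T=P-.0105*g+.005*l+[0,0,.022]+.006*N
from rig import robot
o=robot.get_obs();D=T-o["position"];print("target",T,"xt,yt,zt mm",(np.array([D@l,D@g,-D[2]])*1e3).round(1))
print("press dir per mm (xt,yt,zt)",[(-N@l).round(3),(-N@g).round(3),N[2].round(3)])
E
```

```text
[0.11911002 1.19915557]
[ 0.44234088 -0.18391167  0.08167652] [-0.   0.6]
target [ 0.42880036 -0.17984631  0.10902256] xt,yt,zt mm [  4.6 -39.   47.4]
press dir per mm (xt,yt,zt) [np.float64(-0.0), np.float64(0.454), np.float64(0.891)]
```

```bash
python3 -m pendant '[[[0,0,0],7],[[0,0,0],7.5],[[4.5,-39,0],0],[[0,0,0],0],[[0,0,16],0],[[0,0,16],0],[[0,0,15],0],[[0,0,0],0]]' 0 25; python3 -m pendant '[[[0,1.4,2.7],0],[[0,1.4,2.7],0],[[0,0,0],0]]'
```

```text
time: 22.8
position: [0.429, -0.1801, 0.1084]
tool_rot: [0.683, 0.731, -0.0, -0.001]
ft_force: [-0.2, 0.9, 0.5]
grip_width: 0.0018
time: 23.18
position: [0.4324, -0.1804, 0.1044]
tool_rot: [0.683, 0.731, 0.0, 0.001]
ft_force: [-0.0, 0.0, 1.4]
grip_width: 0.0004
```

```bash
python3 -m pendant '[[[0,1.4,2.7],0],[[0,1.4,2.7],0],[[0,0,0],0]]'; python3 -m pendant '[[[0,1.4,2.7],0],[[0,0,0],0]]';python3 -m pendant '[[[0,1.4,2.7],0],[[0,0,0],0]]'
```

```text
time: 23.55
position: [0.4351, -0.1802, 0.0987]
tool_rot: [0.683, 0.731, 0.0, 0.0]
ft_force: [0.9, -0.5, 1.4]
grip_width: 0.0006
time: 23.8
position: [0.4364, -0.1801, 0.0959]
tool_rot: [0.683, 0.731, 0.0, 0.0]
ft_force: [0.7, -0.3, 1.6]
grip_width: 0.0006
time: 24.05
position: [0.4373, -0.18, 0.0938]
tool_rot: [0.682, 0.731, -0.0, -0.0]
ft_force: [-1.8, -0.8, 9.0]
grip_width: 0.0007
```

```bash
python3 -m pendant '[[[0,1.4,2.7],0],[[0,1.4,2.7],0],[[0,0,0],0]]'; python3 -m pendant '[[[0,1,2],0],[[0,0,0],0]]'
```

```text
time: 24.42
position: [0.4376, -0.1799, 0.0919]
tool_rot: [0.682, 0.732, -0.002, -0.001]
ft_force: [-15.5, -1.5, 46.5]
grip_width: 0.0005
time: 24.68
position: [0.4377, -0.1798, 0.0912]
tool_rot: [0.681, 0.732, -0.002, -0.001]
ft_force: [-19.3, -3.4, 60.2]
grip_width: 0.0004
```

It has bottomed hard: 60 N at the tips, about 11 mm past the expected head height. I back off the way I came and check.

```bash
python3 -m pendant '[[[0,-4,-8],0],[[0,-5,-10],0],[[0,-3,-25],0],[[0,0,-25],0],[[0,0,0],0]]'; python3 arrow.py wrist scene; python3 - <<'E'
from rig import camera
from arrow import *
c=camera("wrist");s=camera("scene");np.savez("pics/wrist8.npz",**c);np.savez("pics/scene8.npz",**s)
P0=np.array([.4423,-.1839,.0817]);
for t in(0,.011): print(t,proj(c,P0-t*N).round(1),proj(s,P0-t*N).round(1))
p=proj(c,P0).astype(int);x=max(0,p[0]-100);yy=max(0,p[1]-60)
A=cv2.resize(c["pixels"][yy:yy+150,x:x+150],(400,400),interpolation=cv2.INTER_CUBIC);print(x,yy)
B=cv2.resize(s["pixels"][200:300,295:395],(400,400),interpolation=cv2.INTER_CUBIC)
cv2.imwrite("pics/v8.png",np.hstack([A,B]))
E
```

```text
time: 25.3
position: [0.43, -0.1807, 0.1548]
tool_rot: [0.683, 0.731, 0.0, 0.001]
ft_force: [-0.4, -0.1, -1.1]
grip_width: 0.0005
wrist
scene
[337, 225, 9, 7, 33] ctr uv [ 2.5 -2.3] angle cw from up 26.8 len 20.7
0 [274.2 249. ] [334.  246.8]
0.011 [274.5 249.9] [334.4 249.3]
174 188
```

View pics/v8.png

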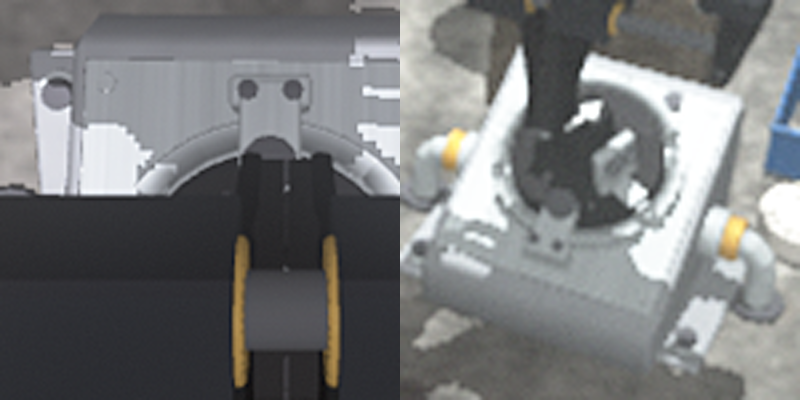

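The scene crop shows the pin head at (562,203), i.e. pixel (335,250). That fits "down" (334,249), not "up" (334,247), and the arrow is still at the stud. I raise clear and do a numeric check.

```bash
python3 -m pendant '[[[0,-10,-40],0],[[0,-10,-50],0],[[0,0,-50],0],[[0,0,0],0]]' 60; python3 - <<'E'
from rig import camera,robot
from arrow import *
P0=np.array([.4423,-.1839,.0817])
for n in("scene","side"):
    c0=load(n+"0");c=camera(n);p=np.round(proj(c0,P0)).astype(int)
    g=lambda a:cv2.resize(cv2.cvtColor(a["pixels"],cv2.COLOR_BGR2GRAY)[p[1]-14:p[1]+18,p[0]-14:p[0]+15],None,fx=6,fy=6,interpolation=cv2.INTER_CUBIC)
    a,b=g(c0),g(c);k=6
    t=a[(14-4)*k:(14+4)*k,(14-4)*k:(14+5)*k]
    r=cv2.matchTemplate(b,t,cv2.TM_CCOEFF_NORMED);_,v,_,m=cv2.minMaxLoc(r)
    print(n,"shift px",(np.array(m)/k-10).round(2),"score",round(v,2),"expected down",(proj(c,P0-.011*N)-proj(c,P0)).round(2)); arrow(c)
c=camera("wrist");arrow(c)
o=robot.get_obs();print(o["time"],o["position"],o["ft_force"])
E
```

```text
time: 26.0
position: [0.4111, -0.1831, 0.2966]
tool_rot: [0.683, 0.731, 0.0, 0.004]
ft_force: [1.5, -0.1, -0.0]
grip_width: 0.0328
scene shift px [-2.17 10.5 ] score 0.67 expected down [0.41 2.49]
[336, 225, 10, 8, 37] ctr uv [ 0.9 -1.6] angle cw from up 28.5 len 23.7
side shift px [ 2.5  -7.17] score 0.53 expected down [1.53 3.35]
[271, 237, 12, 19, 98] ctr uv [ 0.6 -0.5] angle cw from up 28.1 len 22.0
26.15 [ 0.40858395 -0.18110727  0.29247459] [-0.63724901  0.43374204  0.3125963 ]
```

```bash
python3 -c "
from rig import order
print(order.hand_in())"
```

```text
the job is handed in; nothing more can be done
None
```

I turned the knob to the solid stud, let it latch, pressed the lock pin down, moved the arm clear and handed the job in at about 26 s. No verdict was reported.

**What I did:**
- **First pinch:** I pinched both tabs and turned the knob to about half-way. I stopped there because, by my estimate, the gripper body would have hit the casting.
- **Failed push:** I tried to finish by pushing one tab. The knob was locked between the marks, so the finger slipped off and nothing turned.
- **Finish:** I re-pinched the tab corners twice with the jaws turned back, and turned the knob the rest of the way.
- **Pin:** I pressed it along the face normal until it bottomed, with a peak of about 60 N at the closed fingertips.

**Last checks:**
- **Knob:** the arrow read 28–28.5° right of up-slope. At the start it read about 28° left of it for a true 30°, so this fits shut.
- **Tabs:** after release, the tabs stood about 7 mm further apart than when resting on the collar rim, and one tooth was visible in its gap. I judged this by eye before pressing the pin and did not check the tabs again.
- **Pin:** the fingertips stopped about 10–11 mm below the up-height. The scene view put the head at (335,250), close to the fully down position of (334,249).
- **Failed check:** a template match on the pin head gave poor scores (0.67 and 0.53) and implausible shifts, so I disregarded it. The pin result rests on the press depth and the scene view.
- **Bystanders:** I saw no contact with the oil can, deburring tool or chalk, but did not re-measure them at the end.

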